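Cane sticks into the shaker, jigger held over its mouth

ROBOT

A 7-joint arm with a two-finger parallel gripper is mounted at the origin on the work surface. World frame = base frame: x ahead of the robot, y to its left, z up, the work surface at z = 0. Lengths are in m, angles in rad, forces in N, time in s.
With the tool pointing down it reaches from about 0.35 to 0.9 m from the base axis. Payload 19.9 kg.
Tool frame: the origin (TCP) lies at the very end of the fingers, on their centre line; the grasp point (between the pads) lies 19 mm behind it; z points along the fingers, y is the line along which they close (so a half turn about z gives the same grasp; the last joint's range is limited). The gripper opens to 94 mm and grips with 3 to 60 N. Pads are 16 mm wide; open, the fingers measure 119 mm over their backs; the gripper's body (75 mm by 177 mm) begins 78 mm behind the grasp point.
Start: joints at [1.248, 0.417, -0.01, 1.614, 0.005, 1.111, -0.053], TCP at [0.174, -0.6, 0.205] pointing down, gripper open.
Joint ranges: [-2.81, 2.81], [-0.39, 2.02], [-1.27, 1.25], [0.06, 2.57], [-1.19, 4.33], [0.19, 2], [-2.82, 2.82]. Speed limits (rad/s): [1.89, 1.89, 2.39, 2.39, 3.01, 3.01, 3.01].

INTERFACE

Orientations are given as a unit quaternion [x, y, z, w].
In Python, from workcell import env gives the robot as it stands. The module is installed in compiled form; this text tells all that it offers.
- The arm moves only by the tool apply_moves, never from a script. Its argument "deltas" is a list of rows, each a list of 2 entries, a list of its own where there are three numbers: the shift along the world's x, y, z as a fraction of full scale, then the turn, a rotation vector about the world's x, y, z as a fraction of full scale. A call has 1 to 10 rows; each row shifts and turns the commanded pose from where the row before left it; what a row does not reach is not made up. Full scale, the value 1, is 100 mm for a shift and 0.1 rad for a turn. A row lasts 1/12 s, in which the tool goes at most 41.7 mm and 7.16 degrees, less where a joint would pass 70% of its speed; a pose out of reach is approached as far as the arm can. A call with a number of a shift or a turn outside -1 to 1 is refused whole. A call with a gripper value outside its range is refused whole. "grip" is the opening, from 0 (shut) to 1 (fully open), set as the call begins (left out, the last holds). The fingers move at their own pace and stop on an object; "force" is the grip in N (left out, the last holds). Time passes only in rows, so rows that do not move let the fingers close. It gives the time, the measured TCP pose, the force, the opening and the grip force at its end, in the units of the state.
- env.sense(): the state, without advancing time (a new reading comes with each control period).
- env.grab_frame(name): name is "side" or "top"; returns the picture (480x640x3 uint8, red, green, blue); there is no depth.
- env.camera_info(name): a dict with "fovy" (degrees; the focal length in pixels is half the picture's height over the tangent of half this angle, whatever the lens; pixels are square), "cx", "cy" (the principal point, pixels), "dist" ([k1, k2, p1, p2, k3] as OpenCV has them; the pictures are not rectified), "R" (3x3) and "t" (3): a world point X has camera coordinates R X + t. Camera axes: x right, y down, z forward; pixel columns grow to the right and rows downward; lengths in m; the calibration is good to about 2 mm. A picture is of the moment at which its call begins. camera_info takes no time and is no camera call.
- env.hand_in(): hands the job in; it is judged then, once.
The state is a dict: "time_s": time; "joint_pos": joint angles; "joint_velocities": joint speeds; "joint_torque": joint torques, N m; "tcp_pos": TCP position; "orientation": TCP orientation; "contact_force": force on the tool from outside, world axes, zero at the start; "ft_torque": the same for the moment, N m; "gripper_width": finger opening in m; "finger_force": force on a finger pad.
Only numpy, scipy, OpenCV 4.12 (cv2) and the standard library are available. Lean on these libraries where they do the work, as an engineer would, in place of code of your own. Each camera call takes 0.05 s, during which the arm holds its last target. There are 200 camera calls.

TASK

Take the two sugar-cane sticks out of the wooden stand and drop each one end-down into the open steel shaker, so that both lie wholly below its rim. Then pick up the black jigger, carry it over the bottles and finish while holding it still, mouth up, centred over the shaker's mouth with its foot about 15 mm above the rim and not touching, so that I can fill it and any spill lands in the shaker. Never let the jigger touch the shaker, leave the shaker standing where it is, and do not shift or tip anything else.

Things in the scene. Friction and masses are not known exactly. Their poses are not given: they have to be found in the camera images.
- shaker: Open body of a slim stainless cocktail shaker, loose, upright on the table, 280 g: 125 mm tall, 54 mm outer diameter at the foot widening to 60 mm at the rim, wall 3 mm (mouth 54 mm clear), floor 5 mm thick. Origin: centre of its underside, z up along its axis.
- shaker_rim (a point): Centre of the shaker's mouth, level with the top of the rim, 125 mm above its underside; axes as the shaker.
- shaker_mid (a point): Point on the shaker's axis at half its height (62.5 mm above its underside).
- jigger: Black plastic bell jigger, loose, standing mouth up on the table, 72 mm tall, 40 to 80 g: foot cup 34 mm diameter up to 26 mm, waist 20 mm diameter, upper straight-walled open cup 40 mm outer diameter from 32 to 72 mm above the foot (wall 3 mm; grasp it here across the outside). Origin: centre of the underside of the foot, z up towards its mouth.
- stand: Dark wooden stick stand, fixed, 120 (its x) by 48 (its y) by 40 mm tall, with two round holes 16 mm wide and 32 mm deep at x = -35 and +35 mm of its frame. Origin: centre of its underside, z up.
- stick_a: Pale sugar-cane stick, a straight rigid rod 13 mm in diameter and 105 mm long, 16 g, standing in the stand's hole at x = -35 mm, its upper 73 mm exposed (top 113 mm above the table). Origin: centre of its lower end, z along it to its upper end. The two sticks are alike, go in in any order, and either end may be down.
- stick_b: The second, identical cane stick, standing in the stand's hole at x = +35 mm. Origin: centre of its lower end, z along it to its upper end.
- stick_a_mid (a point): Middle of stick_a, 52.5 mm from either end.
- stick_b_mid (a point): Middle of stick_b.
- stick_a_top (a point): Centre of the upper end of stick_a.
- stick_b_top (a point): Centre of the upper end of stick_b.
- flask: Bystander and obstacle: empty flat clear-glass rum flask standing up, loose, body 88 (its x) by 34 (its y) mm and 118 mm tall, capped neck to 156 mm. Stand, shaker and jigger occupy a left, a middle and a right place in any order; flask and bitters bottle stand in the two gaps between. Origin: centre of its underside.
- bitters: Bystander and obstacle: round amber bitters bottle, loose, 44 mm diameter, 150 mm tall, upright. Origin: centre of its underside.
- shaker_cap: Bystander: domed steel cap of the shaker, loose, 62 mm diameter, 52 mm tall, farther from the robot. Origin: centre of its underside.
- coaster: Bystander: white ceramic coaster, loose, a disc 100 mm in diameter, 8 mm thick, nearer the robot. Origin: centre of its underside.
- lime_bowl: Bystander: small white bowl heaped with limes, loose, 104 mm diameter, 71 mm tall over all, farther from the robot. Origin: centre of its underside.
- opener: Bystander: flat steel bottle opener lying down, loose, 145 mm long, 6 mm thick, nearer the robot. Origin: under the middle of its handle, x towards its round head.

How it is judged:
By the outcome, as a careful person would: the job done as asked, in the order asked, and still so for the second after the job is handed in, while the arm keeps its last pose, push and grip.
It also fails if it takes over 72 s, if anything falls off the work surface, if the arm or the gripper's body presses on something with over 40 N, if the wrist force passes 120 N, or if a joint passes its speed limit or range.

## Working session

There is one attempt and no reset: what is moved stays moved. The work goes in short steps, Python scripts to look and compute and a tool call to move; the robot and the scene stay as the last step left them, time stands still between calls to the robot, and variables do not carry over. Pictures are saved under pics/ and viewed, at most 10 in all, crops included, and the job is handed in when it is done.

Besides the shell and the picture viewer there is one more tool, called by a JSON object that holds its "api" and its "payload". apply_moves: Moves the arm, as the interface text tells. Its arguments: {"type":"object","properties":{"deltas":{"type":"array","items":{"type":"array"}},"grip":{"type":"number"},"force":{"type":"number"}},"required":["deltas"]}

```bash
mkdir -p pics; python3 - <<'E'
from workcell import env
import cv2
s=env.sense();print(s)
for n in("side","top"):
    print(env.camera_info(n)); cv2.imwrite(f"pics/{n}0.png",env.grab_frame(n)[:,:,::-1])
E
```

```text
{'time_s': 0.0, 'joint_pos': array([ 1.24750226,  0.41795228, -0.01028491,  1.61417835,  0.00470966,
        1.11069254, -0.05302112]), 'joint_velocities': array([ 0.00128926,  0.00061642,  0.00059141,  0.00091237,  0.00180855,
       -0.00103755, -0.00040554]), 'joint_torque': array([ 2.46886393e-04, -8.51259828e+01,  6.38771541e-01, -4.25993729e+01,
       -4.87633527e-02,  1.87092077e-02,  1.19648339e-04]), 'tcp_pos': array([ 0.17366874, -0.59999321,  0.20483716]), 'orientation': array([ 9.90092005e-01,  1.40418866e-01, -1.37284258e-04, -5.87844738e-04]), 'contact_force': array([-0.08406407, -0.01290978,  0.51412854]), 'ft_torque': array([-0.00636522,  0.04125707, -0.0263512 ]), 'finger_force': 0.0, 'gripper_width': 0.0939255460912229}
{'fovy': 47.90795344650032, 'cx': 315.53823120115806, 'cy': 242.74087931995052, 'dist': array([0.0121371, 0.       , 0.       , 0.       , 0.       ]), 'R': array([[-0.78614394, -0.61761778, -0.02293429],
       [-0.34686195,  0.47161324, -0.81072051],
       [ 0.51153151, -0.62938798, -0.584984  ]]), 't': array([0.4297586 , 0.27356857, 0.79078039])}
{'fovy': 42.63624404488313, 'cx': 323.0527250286728, 'cy': 239.95645309839577, 'dist': array([-0.14066395,  0.        ,  0.        ,  0.        ,  0.        ]), 'R': array([[ 0.01261868, -0.99991639, -0.00282473],
       [-0.98232715, -0.01186902, -0.18679532],
       [ 0.18674618,  0.00513192, -0.98239479]]), 't': array([-0.00855385,  0.54870796,  1.14491339])}
```

View pics/top0.png

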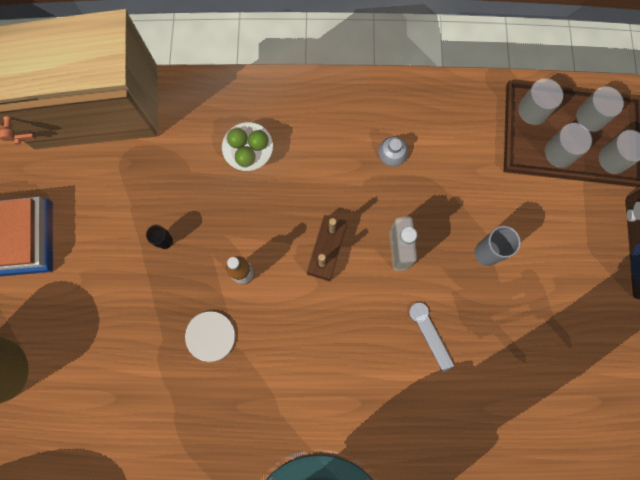

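View pics/side0.png

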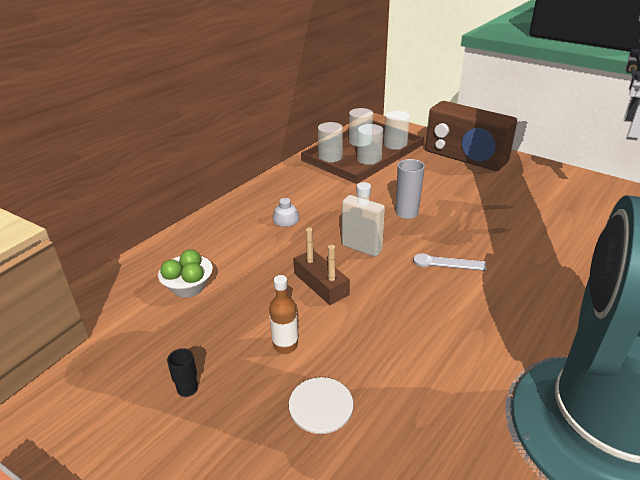

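The top view shows the jigger at (158,237), bitters at (240,268), stand at (328,248) with stick tops at (333,222) and (322,258), flask at (403,243) and shaker rim at (504,241). The side view agrees. I'll enlarge both for exact pixels.

```bash
cat > h.py <<'E'
import numpy as np, cv2
from workcell import env
def ray(n,uv):
    c=env.camera_info(n);f=240/np.tan(np.radians(c["fovy"]/2))
    K=np.array([[f,0,c["cx"]],[0,f,c["cy"]],[0,0,1]])
    p=cv2.undistortPoints(np.array([[uv]],float),K,c["dist"])[0,0]
    return -c["R"].T@c["t"], c["R"].T@np.array([p[0],p[1],1])
def at_z(n,uv,z):
    o,d=ray(n,uv);return o+d*(z-o[2])/d[2]
def proj(n,X):
    c=env.camera_info(n);f=240/np.tan(np.radians(c["fovy"]/2))
    K=np.array([[f,0,c["cx"]],[0,f,c["cy"]],[0,0,1]])
    return cv2.projectPoints(np.array([X],float),cv2.Rodrigues(c["R"])[0],c["t"],K,c["dist"])[0][0,0]
def tiles(src,cs,out):
    T=[]
    for u,v in cs:
        t=cv2.resize(src[v-37:v+38,u-50:u+50],(400,300),interpolation=cv2.INTER_CUBIC)
        for k in range(0,100,10):
            cv2.line(t,(k*4,0),(k*4,6),(0,255,0),1)
            if k<75: cv2.line(t,(0,k*4),(6,k*4),(0,255,0),1)
        cv2.putText(t,f"u{u-50} v{v-37}",(270,292),0,.5,(0,255,0),1);T.append(t)
    cv2.imwrite(out,np.vstack([np.hstack(T[:2]),np.hstack(T[2:])]))
E
python3 - <<'E'
from h import *
tiles(cv2.imread("pics/top0.png"),[(328,243),(497,246),(160,237),(403,243)],"pics/t1.png")
tiles(cv2.imread("pics/side0.png"),[(322,262),(409,190),(183,370),(363,225)],"pics/s1.png")
E
```

```text
(no output)
```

View pics/t1.png

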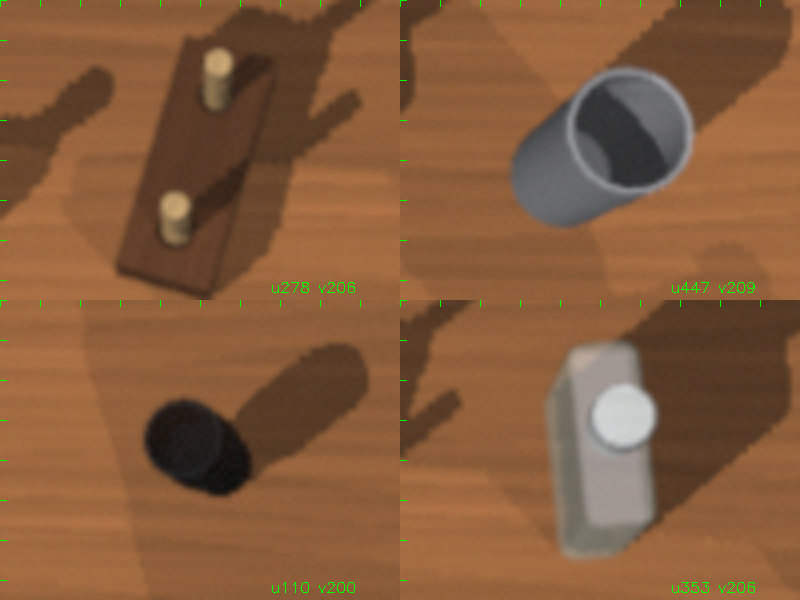

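View pics/s1.png

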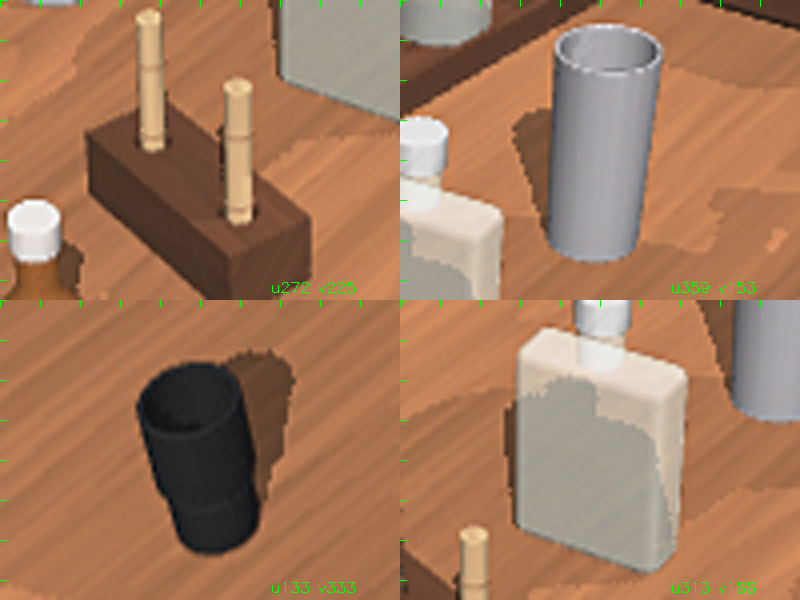

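The tiles give these pixels. In the top view the stick tops are at (332.1,221.1) and (321.4,256.9), the rim centre at (504.1,241.4) and the jigger mouth at (155.4,234.6). In the side view the same points are at (308.9,228.6), (331.1,246.1), (410.6,164.9) and (179.9,356.9).

```bash
python3 - <<'E'
from h import *
np.set_printoptions(precision=4,suppress=True)
P=dict(far=((332.1,221.1),(308.9,228.6),.113),near=((321.4,256.9),(331.1,246.1),.113),rim=((504.1,241.4),(410.6,164.9),.125),jig=((155.4,234.6),(179.9,356.9),.072))
for k,(a,b,z) in P.items():
    A=[ray("top",a),ray("side",b)]
    M=sum(np.eye(3)-np.outer(d,d)/(d@d) for o,d in A);v=sum((np.eye(3)-np.outer(d,d)/(d@d))@o for o,d in A)
    print(k,at_z("top",a,z),at_z("side",b,z),"tri",np.linalg.solve(M,v))
print("flask cap",at_z("top",(408.6,234.6),.156),"bit",at_z("top",(234,263),.15))
print("stand corners",[at_z("top",p,.04)[:2] for p in((324,215),(346,221),(307,273),(331,279))])
E
```

```text
far [ 0.5729 -0.0184  0.113 ] [ 0.5752 -0.02    0.113 ] tri [ 0.573  -0.0181  0.1148]
near [0.5054 0.0005 0.113 ] [0.5072 0.0002 0.113 ] tri [0.5059 0.0009 0.1138]
rim [ 0.5362 -0.3362  0.125 ] [ 0.5384 -0.3373  0.125 ] tri [ 0.5366 -0.3355  0.1262]
jig [0.5516 0.3231 0.072 ] [0.5552 0.3231 0.072 ] tri [0.5523 0.3235 0.0739]
flask cap [ 0.5405 -0.1545  0.156 ] bit [0.4865 0.1554 0.15  ]
stand corners [array([ 0.6013, -0.003 ]), array([ 0.5897, -0.0466]), array([0.4852, 0.0287]), array([ 0.474 , -0.0181])]
```

{"api": "apply_moves", "payload": {"deltas": [[[0.2,0.3,0],[0,0,0]],[[0.2,0.3,0],[0,0,0]],[[0.2,0.3,0],[0,0,0]],[[0.2,0.3,0],[0,0,0]],[[0.2,0.3,0],[0,0,0]],[[0.2,0.3,0],[0,0,0]],[[0.2,0.3,0],[0,0,0]],[[0.2,0.3,0],[0,0,0]],[[0.2,0.3,0],[0,0,0]],[[0.2,0.3,0],[0,0,0]]], "grip": 0.45, "force": 10}}

```text
time_s: 0.93
tcp_pos: [0.3743, -0.2987, 0.2054]
orientation: [0.99, 0.14, -0.0, -0.0]
contact_force: [1.9, -0.0, 0.4]
gripper_width: 0.0422
finger_force: 0.0
```

{"api": "apply_moves", "payload": {"deltas": [[[0.2,0.3,0],[0,0,0]],[[0.2,0.3,0],[0,0,0]],[[0.2,0.3,0],[0,0,0]],[[0.2,0.3,0],[0,0,0]],[[0.2,0.3,0],[0,0,0]],[[0.2,0.3,0],[0,0,0]],[[0.2,0.3,0],[0,0,0]],[[0.2,0.3,0],[0,0,0]],[[0.2,0.3,0],[0,0,0]],[[0.2,0.3,0],[0,0,0]]]}}

```text
time_s: 1.77
tcp_pos: [0.5743, 0.0013, 0.2052]
orientation: [0.99, 0.14, -0.0, -0.0]
contact_force: [0.1, -0.7, -0.5]
gripper_width: 0.042
finger_force: 0.0
```

{"api": "apply_moves", "payload": {"deltas": [[[0,-0.19,0],[0,0,0]],[[0,0,0],[0,0,0]],[[0,0,0],[0,0,0]],[[0,0,0],[0,0,0]]]}}

```text
time_s: 2.1
tcp_pos: [0.5733, -0.0198, 0.2053]
orientation: [0.99, 0.14, -0.0, 0.0]
contact_force: [0.1, -0.5, -0.2]
gripper_width: 0.0424
finger_force: 0.0
```

{"api": "apply_moves", "payload": {"deltas": [[[0,0,-0.2],[0,0,0]],[[0,0,-0.2],[0,0,0]],[[0,0,-0.2],[0,0,0]],[[0,0,-0.2],[0,0,0]],[[0,0,-0.2],[0,0,0]],[[0,0,-0.2],[0,0,0]],[[0,0,0],[0,0,0]],[[0,0,0],[0,0,0]]]}}

```text
time_s: 2.77
tcp_pos: [0.5732, -0.0195, 0.0854]
orientation: [0.99, 0.14, -0.001, -0.0]
contact_force: [0.2, 0.6, 0.6]
gripper_width: 0.0422
finger_force: 0.0
```

```bash
python3 - <<'E'
from h import *
cv2.imwrite("pics/side1.png",env.grab_frame("side")[:,:,::-1]);cv2.imwrite("pics/top1.png",env.grab_frame("top")[:,:,::-1])
a=cv2.imread("pics/side1.png")[180:330,240:390];b=cv2.imread("pics/top1.png")[150:300,260:410]
cv2.imwrite("pics/c1.png",cv2.resize(np.hstack([a,b]),(800,400)))
E
```

```text
(no output)
```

View pics/c1.png

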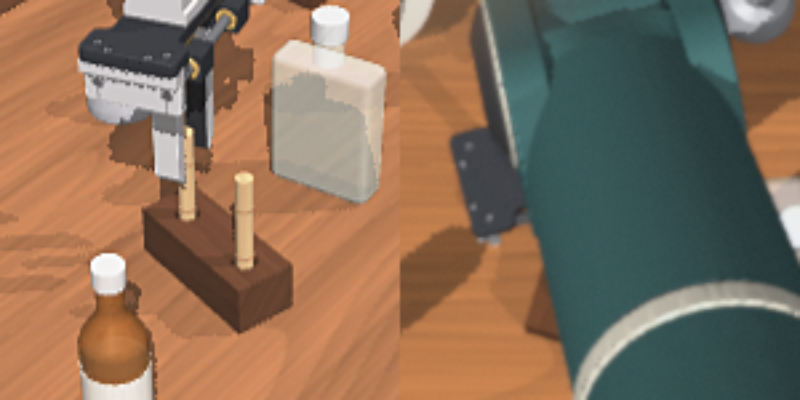

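In the side half of the picture, the far stick (crop 188,130) sits between the two fingers, clear of the flask. The arm blocks the top view. I'll close the gripper.

{"api": "apply_moves", "payload": {"deltas": [[[0,0,0],[0,0,0]],[[0,0,0],[0,0,0]],[[0,0,0],[0,0,0]],[[0,0,0],[0,0,0]],[[0,0,0],[0,0,0]],[[0,0,0],[0,0,0]]], "grip": 0, "force": 10}}

```text
time_s: 3.37
tcp_pos: [0.5739, -0.0193, 0.0856]
orientation: [0.99, 0.14, 0.0, 0.0]
contact_force: [0.2, -0.5, 1.6]
gripper_width: 0.0126
finger_force: 10.0
```

{"api": "apply_moves", "payload": {"deltas": [[[0,0,0.1],[0,0,0]],[[0,0,0.1],[0,0,0]],[[0,0,0.1],[0,0,0]],[[0,0,0.15],[0,0,0]],[[0,0,0.2],[0,0,0]],[[0,0,0.25],[0,0,0]],[[0,0,0.3],[0,0,0]],[[0,0,0.3],[0,0,0]],[[0,0,0.2],[0,0,0]],[[0,0,0.1],[0,0,0]]]}}

```text
time_s: 4.2
tcp_pos: [0.5746, -0.0191, 0.2694]
orientation: [0.99, 0.141, 0.002, 0.0]
contact_force: [0.5, 0.4, -0.2]
gripper_width: 0.0126
finger_force: 10.0
```

{"api": "apply_moves", "payload": {"deltas": [[[-0.02,-0.1,0],[0,0,0]],[[-0.02,-0.25,0],[0,0,0]],[[-0.03,-0.35,0],[0,0,0]],[[-0.03,-0.4,0],[0,0,0]],[[-0.03,-0.4,0],[0,0,0]],[[-0.03,-0.4,0],[0,0,0]],[[-0.03,-0.4,0],[0,0,0]],[[-0.03,-0.4,0],[0,0,0]],[[-0.03,-0.3,0],[0,0,0]],[[-0.02,-0.17,0],[0,0,0]]]}}

```text
time_s: 5.03
tcp_pos: [0.5442, -0.3412, 0.2634]
orientation: [0.99, 0.138, -0.001, -0.0]
contact_force: [0.7, 0.2, -0.2]
gripper_width: 0.0124
finger_force: 10.0
```

{"api": "apply_moves", "payload": {"deltas": [[[0,0,0],[0,0,0]],[[0,0,0],[0,0,0]],[[0,0,0],[0,0,0]]]}}

```text
time_s: 5.28
tcp_pos: [0.5465, -0.3355, 0.2645]
orientation: [0.99, 0.141, -0.0, -0.001]
contact_force: [0.2, 0.6, -1.0]
gripper_width: 0.0125
finger_force: 10.0
```

```bash
python3 - <<'E'
from h import *
cv2.imwrite("pics/side2.png",env.grab_frame("side")[:,:,::-1]);cv2.imwrite("pics/top2.png",env.grab_frame("top")[:,:,::-1])
a=cv2.imread("pics/side2.png")[90:240,330:480];b=cv2.imread("pics/top2.png")[150:300,430:580]
cv2.imwrite("pics/c2.png",cv2.resize(np.hstack([a,b]),(800,400)))
s=env.sense();print(s["tcp_pos"],s["joint_pos"])
E
```

```text
[ 0.54698602 -0.33512661  0.26513961] [ 0.70563047  0.41641815 -0.28058784  1.49019267  0.11783768  1.2521459
 -0.87656974]
```

View pics/c2.png

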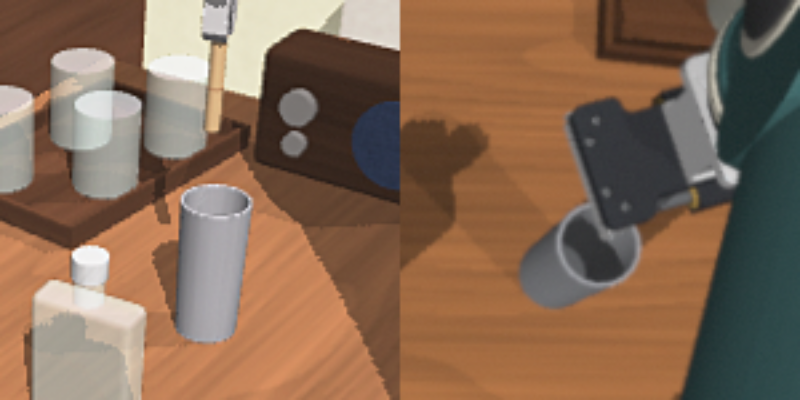

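The stick hangs vertical over the shaker (bottom at crop 212,130; its axis is parallel to the shaker's), and nothing else has moved. I'll lower it and release.

{"api": "apply_moves", "payload": {"deltas": [[[0,0,-0.15],[0,0,0]],[[0,0,-0.2],[0,0,0]],[[0,0,-0.2],[0,0,0]],[[0,0,-0.2],[0,0,0]],[[0,0,-0.2],[0,0,0]],[[0,0,-0.2],[0,0,0]],[[0,0,-0.15],[0,0,0]],[[0,0,0],[0,0,0]],[[0,0,0],[0,0,0]],[[0,0,0],[0,0,0]]]}}

```text
time_s: 6.22
tcp_pos: [0.5474, -0.3361, 0.1366]
orientation: [0.99, 0.141, 0.001, 0.0]
contact_force: [0.6, -0.3, 0.3]
gripper_width: 0.0126
finger_force: 10.0
```

{"api": "apply_moves", "payload": {"deltas": [[[0,0,0],[0,0,0]],[[0,0,0],[0,0,0]],[[0,0,0],[0,0,0]],[[0,0,0],[0,0,0]],[[0,0,0],[0,0,0]],[[0,0,0],[0,0,0]]], "grip": 0.45}}

```text
time_s: 6.72
tcp_pos: [0.5468, -0.3364, 0.1355]
orientation: [0.99, 0.14, 0.0, 0.0]
contact_force: [-0.5, -1.0, 0.2]
gripper_width: 0.0423
finger_force: 0.0
```

{"api": "apply_moves", "payload": {"deltas": [[[0,0,0.1],[0,0,0]],[[0,0,0.15],[0,0,0]],[[0,0,0.2],[0,0,0]],[[0,0.1,0.2],[0,0,0]],[[0,0.3,0.2],[0,0,0]],[[-0.04,0.4,0],[0,0,0]],[[-0.1,0.4,0],[0,0,0]],[[-0.1,0.4,0],[0,0,0]],[[-0.1,0.4,0],[0,0,0]],[[-0.07,0.4,0],[0,0,0]]]}}

```text
time_s: 7.55
tcp_pos: [0.5048, -0.0947, 0.2213]
orientation: [0.99, 0.14, 0.0, 0.0]
contact_force: [0.5, 0.3, 0.8]
gripper_width: 0.042
finger_force: 0.0
```

{"api": "apply_moves", "payload": {"deltas": [[[0,0.4,0],[0,0,0]],[[0,0.4,0],[0,0,0]],[[0,0.16,0],[0,0,0]],[[0,0,0],[0,0,0]],[[0,0,0],[0,0,0]],[[0,0,0],[0,0,0]]]}}

```text
time_s: 8.05
tcp_pos: [0.5059, -0.0012, 0.2208]
orientation: [0.99, 0.14, 0.0, 0.0]
contact_force: [0.3, -0.6, -0.5]
gripper_width: 0.0421
finger_force: 0.0
```

```bash
python3 - <<'E'
from h import *
cv2.imwrite("pics/side3.png",env.grab_frame("side")[:,:,::-1]);cv2.imwrite("pics/top3.png",env.grab_frame("top")[:,:,::-1])
a=cv2.imread("pics/side3.png")[130:280,300:450];b=cv2.resize(cv2.imread("pics/top3.png")[205:280,460:535],(400,400),interpolation=cv2.INTER_CUBIC)
cv2.imwrite("pics/c3.png",np.hstack([cv2.resize(a,(400,400)),b]))
print(env.sense()["tcp_pos"])
E
```

```text
[ 0.5058711  -0.00155013  0.22059632]
```

View pics/c3.png

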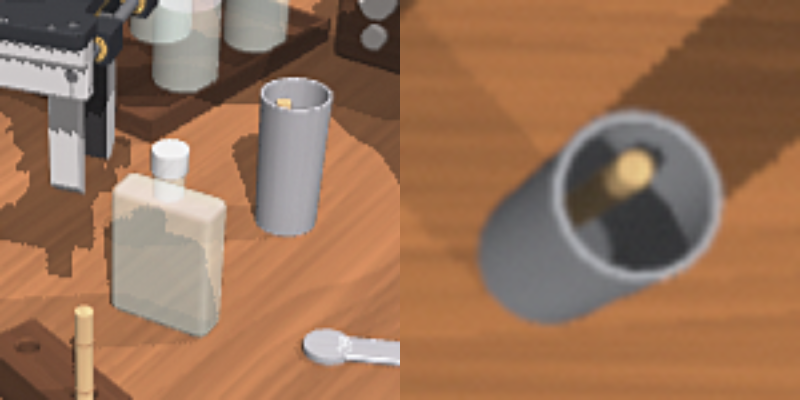

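The first stick stands inside the shaker near its far side, with its top at crop (635,170), below the rim. The shaker hasn't moved. The second stick goes at −x.

{"api": "apply_moves", "payload": {"deltas": [[[0,0.02,-0.2],[0,0,0]],[[0,0,-0.2],[0,0,0]],[[0,0,-0.2],[0,0,0]],[[0,0,-0.2],[0,0,0]],[[0,0,-0.2],[0,0,0]],[[0,0,-0.2],[0,0,0]],[[0,0,-0.15],[0,0,0]],[[0,0,0],[0,0,0]],[[0,0,0],[0,0,0]],[[0,0,0],[0,0,0]]]}}

```text
time_s: 8.98
tcp_pos: [0.5063, 0.0013, 0.0863]
orientation: [0.99, 0.14, 0.0, 0.0]
contact_force: [0.0, -0.4, 0.1]
gripper_width: 0.0422
finger_force: 0.0
```

{"api": "apply_moves", "payload": {"deltas": [[[0,0,0],[0,0,0]],[[0,0,0],[0,0,0]],[[0,0,0],[0,0,0]],[[0,0,0],[0,0,0]],[[0,0,0],[0,0,0]],[[0,0,0],[0,0,0]]], "grip": 0, "force": 10}}

```text
time_s: 9.48
tcp_pos: [0.506, 0.0017, 0.0856]
orientation: [0.99, 0.14, 0.0, 0.0]
contact_force: [-0.2, 1.1, 3.1]
gripper_width: 0.0122
finger_force: 10.0
```

{"api": "apply_moves", "payload": {"deltas": [[[0,0,0.1],[0,0,0]],[[0,0,0.1],[0,0,0]],[[0,0,0.1],[0,0,0]],[[0,0,0.15],[0,0,0]],[[0,0,0.2],[0,0,0]],[[0,0,0.25],[0,0,0]],[[0,0,0.3],[0,0,0]],[[0,0,0.3],[0,0,0]],[[0,0,0.2],[0,0,0]],[[0,0,0.1],[0,0,0]]]}}

```text
time_s: 10.32
tcp_pos: [0.5066, 0.0019, 0.2692]
orientation: [0.99, 0.141, 0.002, 0.0]
contact_force: [0.3, 0.0, 0.3]
gripper_width: 0.0125
finger_force: 10.0
```

{"api": "apply_moves", "payload": {"deltas": [[[0.02,-0.1,0],[0,0,0]],[[0.02,-0.25,0],[0,0,0]],[[0.02,-0.4,0],[0,0,0]],[[0.02,-0.4,0],[0,0,0]],[[0.02,-0.4,0],[0,0,0]],[[0.02,-0.4,0],[0,0,0]],[[0.02,-0.4,0],[0,0,0]],[[0.02,-0.4,0],[0,0,0]],[[0.02,-0.4,0],[0,0,0]],[[0.04,-0.23,0],[0,0,0]]]}}

```text
time_s: 11.15
tcp_pos: [0.5255, -0.3418, 0.2634]
orientation: [0.99, 0.138, -0.001, -0.0]
contact_force: [-0.2, -0.4, 0.1]
gripper_width: 0.0124
finger_force: 10.0
```

{"api": "apply_moves", "payload": {"deltas": [[[0,0,0],[0,0,0]],[[0,0,0],[0,0,0]],[[0,0,0],[0,0,0]],[[0,0,0],[0,0,0]]]}}

```text
time_s: 11.48
tcp_pos: [0.5277, -0.3353, 0.2649]
orientation: [0.99, 0.141, -0.0, -0.0]
contact_force: [0.2, 0.6, -1.0]
gripper_width: 0.0127
finger_force: 10.0
```

{"api": "apply_moves", "payload": {"deltas": [[[0,-0.01,-0.15],[0,0,0]],[[0,0,-0.2],[0,0,0]],[[0,0,-0.2],[0,0,0]],[[0,0,-0.2],[0,0,0]],[[0,0,-0.2],[0,0,0]],[[0,0,-0.2],[0,0,0]],[[0,0,-0.15],[0,0,0]],[[0,0,0],[0,0,0]],[[0,0,0],[0,0,0]],[[0,0,0],[0,0,0]]]}}

```text
time_s: 12.32
tcp_pos: [0.5284, -0.3371, 0.1366]
orientation: [0.99, 0.141, 0.0, 0.0]
contact_force: [0.7, -0.7, 0.5]
gripper_width: 0.0128
finger_force: 10.0
```

{"api": "apply_moves", "payload": {"deltas": [[[0,0,0],[0,0,0]],[[0,0,0],[0,0,0]],[[0,0,0],[0,0,0]],[[0,0,0],[0,0,0]],[[0,0,0],[0,0,0]],[[0,0,0],[0,0,0]]], "grip": 0.45}}

```text
time_s: 12.82
tcp_pos: [0.5278, -0.3374, 0.1355]
orientation: [0.99, 0.14, 0.0, -0.0]
contact_force: [0.1, 0.1, -1.0]
gripper_width: 0.0423
finger_force: 0.0
```

{"api": "apply_moves", "payload": {"deltas": [[[0,0,0.1],[0,0,0]],[[0,0,0.15],[0,0,0]],[[0,0,0.2],[0,0,0]],[[0,0.1,0.2],[0,0,0]],[[0,0.3,0.2],[0,0,0]],[[0,0.4,0],[0,0,0]],[[0,0.4,0],[0,0,0]],[[0.05,0.4,0],[0,0,0]],[[0.1,0.4,0],[0,0,0]],[[0.1,0.4,0],[0,0,0]]]}}

```text
time_s: 13.65
tcp_pos: [0.5528, -0.0956, 0.2216]
orientation: [0.99, 0.14, 0.0, 0.0]
contact_force: [1.6, 0.3, 0.2]
gripper_width: 0.0425
finger_force: 0.0
```

```bash
python3 - <<'E'
from h import *
cv2.imwrite("pics/side4.png",env.grab_frame("side")[:,:,::-1]);cv2.imwrite("pics/top4.png",env.grab_frame("top")[:,:,::-1])
a=cv2.imread("pics/side4.png")[130:280,300:450];b=cv2.resize(cv2.imread("pics/top4.png")[205:280,460:535],(400,400),interpolation=cv2.INTER_CUBIC)
cv2.imwrite("pics/c4.png",np.hstack([cv2.resize(a,(400,400)),b]))
s=env.sense();print(s["tcp_pos"],s["time_s"])
E
```

```text
[ 0.55410104 -0.09018323  0.22168658] 13.75
```

View pics/c4.png

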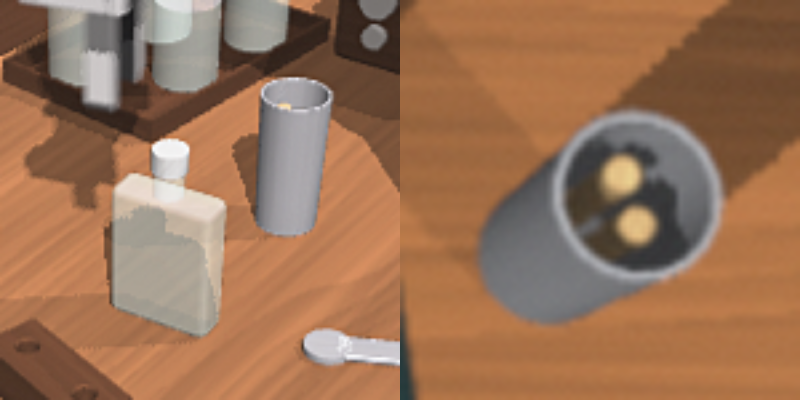

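Both sticks stand inside the shaker, tops at crop (622,175) and (637,225), below the rim. The flask, opener and shaker haven't moved. Next, the jigger.

{"api": "apply_moves", "payload": {"deltas": [[[0,0.3,0],[0,0,0]],[[0,0.4,0],[0,0,0]],[[0,0.4,0],[0,0,0]],[[0,0.4,0],[0,0,0]],[[0,0.4,0],[0,0,0]],[[0,0.4,0],[0,0,0]],[[0,0.4,0],[0,0,0]],[[0,0.4,0],[0,0,0]],[[0,0.4,0],[0,0,0]],[[0,0.4,0],[0,0,0]]], "grip": 0.75}}

```text
time_s: 14.58
tcp_pos: [0.5526, 0.2945, 0.2213]
orientation: [0.99, 0.14, 0.0, 0.0]
contact_force: [0.3, -0.4, 1.2]
gripper_width: 0.0708
finger_force: 0.0
```

{"api": "apply_moves", "payload": {"deltas": [[[0,0.2,0],[0,0,0]],[[0,0,0],[0,0,0]],[[0,0,0],[0,0,0]],[[0,0,0],[0,0,0]]]}}

```text
time_s: 14.92
tcp_pos: [0.5531, 0.3118, 0.2208]
orientation: [0.99, 0.14, 0.0, 0.0]
contact_force: [-0.1, 0.1, -0.3]
gripper_width: 0.0701
finger_force: 0.0
```

{"api": "apply_moves", "payload": {"deltas": [[[0,0.11,-0.1],[0,0,0]],[[0,0,-0.25],[0,0,0]],[[0,0,-0.25],[0,0,0]],[[0,0,-0.25],[0,0,0]],[[0,0,-0.25],[0,0,0]],[[0,0,-0.25],[0,0,0]],[[0,0,-0.25],[0,0,0]],[[0,0,-0.22],[0,0,0]],[[0,0,0],[0,0,0]],[[0,0,0],[0,0,0]]]}}

```text
time_s: 15.75
tcp_pos: [0.5525, 0.3231, 0.0379]
orientation: [0.99, 0.14, -0.001, 0.0]
contact_force: [-0.3, 1.0, 1.2]
gripper_width: 0.0708
finger_force: 0.0
```

```bash
python3 - <<'E'
from h import *
cv2.imwrite("pics/side5.png",env.grab_frame("side")[:,:,::-1]);cv2.imwrite("pics/top5.png",env.grab_frame("top")[:,:,::-1])
a=cv2.imread("pics/side5.png")[290:440,110:260];b=cv2.imread("pics/top5.png")[160:310,90:240]
cv2.imwrite("pics/c5.png",cv2.resize(np.hstack([a,b]),(800,400)))
E
```

```text
(no output)
```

View pics/c5.png

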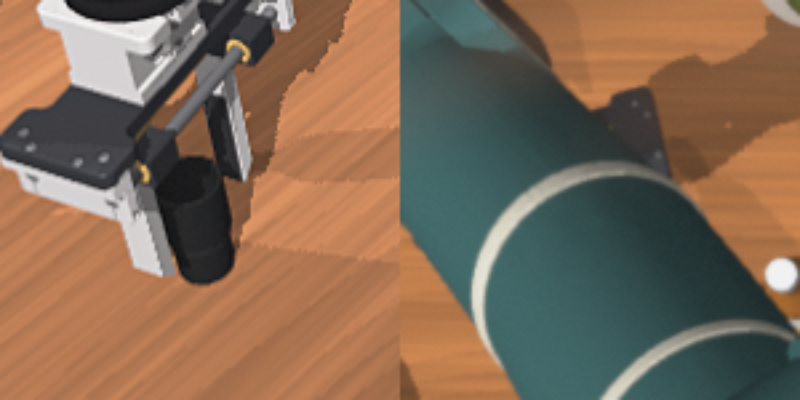

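The jigger (crop 199,220) is centred between the fingertips at (152,270) and (240,178). I'll grip it and lift.

{"api": "apply_moves", "payload": {"deltas": [[[0,0,0],[0,0,0]],[[0,0,0],[0,0,0]],[[0,0,0],[0,0,0]],[[0,0,0],[0,0,0]],[[0,0,0],[0,0,0]],[[0,0,0],[0,0,0]]], "grip": 0, "force": 15}}

```text
time_s: 16.35
tcp_pos: [0.5529, 0.3237, 0.0387]
orientation: [0.99, 0.14, 0.0, -0.0]
contact_force: [-0.2, -0.2, 3.4]
gripper_width: 0.0397
finger_force: 15.0
```

{"api": "apply_moves", "payload": {"deltas": [[[0,0,0.1],[0,0,0]],[[0,0,0.1],[0,0,0]],[[0,0,0.2],[0,0,0]],[[0,0,0.25],[0,0,0]],[[0,0,0.3],[0,0,0]],[[0,0,0.3],[0,0,0]],[[0,0,0.3],[0,0,0]],[[0,0,0.25],[0,0,0]],[[0,0,0.2],[0,0,0]],[[0,0,0.1],[0,0,0]]]}}

```text
time_s: 17.18
tcp_pos: [0.5533, 0.3243, 0.2524]
orientation: [0.99, 0.141, 0.002, -0.001]
contact_force: [-0.1, -0.8, -0.3]
gripper_width: 0.0402
finger_force: 15.0
```

{"api": "apply_moves", "payload": {"deltas": [[[0,-0.1,0],[0,0,0]],[[0,-0.2,0],[0,0,0]],[[0,-0.3,0],[0,0,0]],[[0,-0.35,0],[0,0,0]],[[0,-0.35,0],[0,0,0]],[[0,-0.35,0],[0,0,0]],[[0,-0.35,0],[0,0,0]],[[0,-0.35,0],[0,0,0]],[[0,-0.35,0],[0,0,0]],[[0,-0.35,0],[0,0,0]]]}}

```text
time_s: 18.02
tcp_pos: [0.5516, 0.0161, 0.2472]
orientation: [0.99, 0.14, -0.001, -0.0]
contact_force: [0.3, 1.2, 0.0]
gripper_width: 0.04
finger_force: 15.0
```

{"api": "apply_moves", "payload": {"deltas": [[[-0.02,-0.35,0],[0,0,0]],[[-0.02,-0.35,0],[0,0,0]],[[-0.02,-0.35,0],[0,0,0]],[[-0.02,-0.35,0],[0,0,0]],[[-0.02,-0.35,0],[0,0,0]],[[-0.02,-0.35,0],[0,0,0]],[[-0.02,-0.35,0],[0,0,0]],[[-0.02,-0.35,0],[0,0,0]],[[0,-0.25,0],[0,0,0]],[[0,-0.2,0],[0,0,0]]]}}

```text
time_s: 18.85
tcp_pos: [0.5348, -0.3094, 0.2469]
orientation: [0.99, 0.139, -0.001, -0.0]
contact_force: [0.8, 0.4, -0.9]
gripper_width: 0.0402
finger_force: 15.0
```

{"api": "apply_moves", "payload": {"deltas": [[[0,-0.15,0],[0,0,0]],[[0,-0.1,0],[0,0,0]],[[0,0,0],[0,0,0]],[[0,0,0],[0,0,0]],[[0,0,0],[0,0,0]],[[0,0,0],[0,0,0]]]}}

```text
time_s: 19.35
tcp_pos: [0.5372, -0.33, 0.2485]
orientation: [0.99, 0.141, 0.0, -0.0]
contact_force: [0.4, -0.4, 0.6]
gripper_width: 0.0398
finger_force: 15.0
```

{"api": "apply_moves", "payload": {"deltas": [[[0,-0.06,-0.1],[0,0,0]],[[0,0,-0.15],[0,0,0]],[[0,0,-0.15],[0,0,0]],[[0,0,-0.1],[0,0,0]],[[0,0,-0.1],[0,0,0]],[[0,0,-0.05],[0,0,0]],[[0,0,0],[0,0,0]],[[0,0,0],[0,0,0]],[[0,0,0],[0,0,0]]]}}

```text
time_s: 20.1
tcp_pos: [0.5371, -0.3375, 0.1841]
orientation: [0.99, 0.14, 0.0, 0.0]
contact_force: [0.9, 0.7, -0.7]
gripper_width: 0.04
finger_force: 15.0
```

```bash
python3 - <<'E'
from h import *
cv2.imwrite("pics/side6.png",env.grab_frame("side")[:,:,::-1]);cv2.imwrite("pics/top6.png",env.grab_frame("top")[:,:,::-1])
tiles=[cv2.resize(cv2.imread("pics/side6.png")[110:230,350:470],(400,400),interpolation=cv2.INTER_CUBIC),cv2.resize(cv2.imread("pics/top6.png")[180:300,440:560],(400,400),interpolation=cv2.INTER_CUBIC)]
cv2.imwrite("pics/c6.png",np.hstack(tiles))
p=env.sense()["tcp_pos"];print(p)
f=p-[0,0,.0385]
for n,u,v in(("side",350,110),("top",440,180)):
    for X in (f,f+[0,0,.072],[.537,-.3365,.125]): print(n,(proj(n,X)-[u,v])*3.333)
E
```

```text
[ 0.53709727 -0.33750543  0.18413207]
side [206.34443218 155.4553008 ]
side [215.60878606  53.43684647]
side [203.17939118 183.97485636]
top [226.61167501 195.98375613]
top [267.30768964 169.35343498]
top [214.08826866 203.16322112]
```

View pics/c6.png

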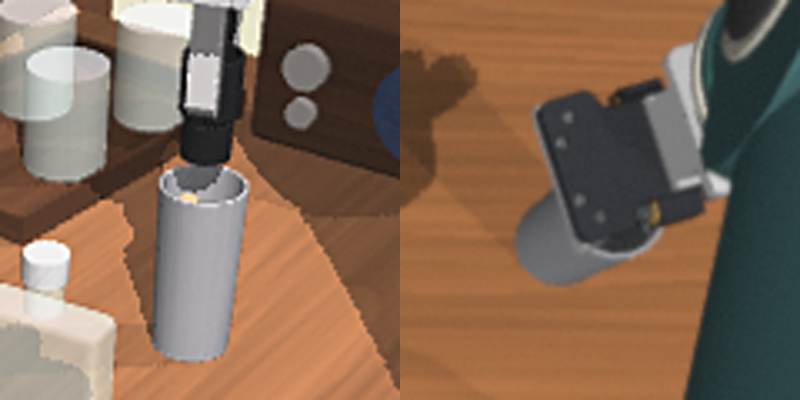

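In the side half, the jigger's foot is centred at crop (206,155), matching the prediction. The rim is at (204,186), so the jigger is upright and centred. Now the last 5.5 mm down.

{"api": "apply_moves", "payload": {"deltas": [[[0,0.01,-0.03],[0,0,0]],[[0,0,-0.025],[0,0,0]],[[0,0,0],[0,0,0]],[[0,0,0],[0,0,0]],[[0,0,0],[0,0,0]],[[0,0,0],[0,0,0]],[[0,0,0],[0,0,0]],[[0,0,0],[0,0,0]]]}}

```text
time_s: 20.87
tcp_pos: [0.5368, -0.3364, 0.178]
orientation: [0.99, 0.14, 0.0, 0.0]
contact_force: [0.5, 0.1, -0.0]
gripper_width: 0.0397
finger_force: 15.0
```

```bash
python3 - <<'E'
from workcell import env
s=env.sense();print(s["tcp_pos"],s["gripper_width"],abs(s["joint_velocities"]).max());print(env.hand_in())
E
```

```text
[ 0.53682596 -0.33636003  0.17799121] 0.03973020220824568 0.00241085133785235
the job is handed in; nothing more can be done
None
```

The job is handed in at 20.9 s: both cane sticks are inside the shaker below its rim, and the jigger is held still, mouth up and centred, with its foot about 15 mm above the rim.

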